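Flip a face-down circuit board over the stop strip

ROBOT

A 6-joint arm with a two-finger parallel gripper is mounted at the origin on the work surface. World frame = base frame: x ahead of the robot, y to its left, z up, the work surface at z = 0. Lengths are in m, angles in degrees, forces in N, time in s.
With the tool pointing down it reaches from about 0.325 to 0.775 m from the base axis. Payload 5.5 kg.
Tool frame: the origin (TCP) lies at the centre of the arm's flange, where the gripper is bolted on; the fingertips stand 182 mm ahead of it and the grasp point (between the pads) lies 163 mm ahead of it; z points along the fingers, y is the direction in which the jaws open and shut (so a half turn about z gives the same grasp; the last joint's range is limited). The gripper opens to 88 mm and grips with 3 to 60 N. Pads are 20 mm wide; open, the fingers measure 115 mm over their backs; the gripper's body (75 mm by 178 mm) begins 61 mm behind the grasp point.
Start: joints at [-3.249, 5.22, 70.514, -0, 104.267, -3.249], TCP at [0.6, -0, 0.405] pointing down, gripper open.
Joint ranges: [-164.24, 164.24], [-49.07, 125.15], [9.68, 141.18], [-86.29, 266.29], [3.28, 154.24], [-151.56, 151.56]. Speed limits (degrees/s): [147.25, 147.25, 172.46, 180, 180, 180].

INTERFACE

Orientations are given as [roll, pitch, yaw] about the fixed x, y, z axes, in that order (R = Rz(yaw) Ry(pitch) Rx(roll)).
In Python, from station import r gives the robot as it stands. The module is installed in compiled form; this text tells all that it offers. Calls block until the motion is done:
- r.reach(position, orientation): joint-space move of the TCP to a pose.
- r.servo_line(position, rotation=None, speed=0.15): straight line of the TCP; rotation=None keeps the orientation; speed is the mean speed in m/s.
- r.move_joints(angles): joint-space move.
- r.let_go() and r.grab(squeeze=None): open the fingers fully, or close them until they stop; squeeze is the grip in N (None keeps the last).
- r.wait(seconds).
- r.inverse_kinematics(position, orientation): joint angles nearest the present ones, or None.
- r.sense(): the state.
- r.snapshot(name): name is "scene" or "side" or "wrist"; returns a dict with "frame" (384x512x3 uint8, red, green, blue), "fx", "fy", "cx", "cy" (pixels), "R" (3x3) and "t" (3): a world point X has camera coordinates R X + t. Camera axes: x right, y down, z forward; pixel columns grow to the right and rows downward; lengths in m; the calibration is good to about 2 mm. The wrist camera is an equidistant fisheye: a pixel r from the principal point sees the ray r / f radians off the axis. A picture is of the moment at which its call begins. There is no depth.
A pose or a line that the arm cannot do raises r.IKError and nothing moves.
- r.hand_in(): hands the job in, once; it reports no verdict.
The state is a dict: "clock": time; "joints": joint angles; "joint_vel": joint speeds; "joint_torque": joint torques, N m; "tcp_pos": TCP position; "orientation": TCP orientation; "contact_force": force on the tool from outside, world axes, zero at the start; "torque": the same for the moment, N m; "opening": finger opening in m.
Only numpy, scipy, OpenCV 4.12 (cv2) and the standard library are available. Lean on these libraries where they do the work, as an engineer would, in place of code of your own. Each camera call takes 0.05 s, during which the arm holds its last target.

TASK

The circuit board stands face down on its four spacers. Without gripping or lifting it, push it with the fingertips squarely up to the low metal stop strip, keep pushing at its near edge so that it tips up about the strip and flips over to the far side, and leave it there lying flat on the mat just behind the strip with its components and spacers facing up. Leave the other things on the mat alone.

Things in the scene. Friction and masses are not known exactly. Their poses are not given: they have to be found in the camera images.
- station: Fixed grey bench mat, 3 mm thick, x -175 to 165, y -200 to 200 mm, with a fixed bare aluminium stop strip on it: 220 mm long along y, x 0 to 6 mm, 8 mm high above the mat (top 11 mm above the bench). Origin: bench height (mat's underside), mid-length of the strip, below its near (robot side) face. x: level, across the strip to the far side; y: along the strip to the left; z up.
- strip_left (a point): Left end of the strip's upper near edge: 110 mm along the station's +y, 11 mm above the bench. The board tips about this edge, and the board's trailing edge then rises on an arc around it: the fingertips must push forwards and rise along.
- strip_right (a point): Right end of the strip's upper near edge: 110 mm along the station's -y, 11 mm above the bench.
- board: Loose green circuit board, 60 (x) x 84 (y) x 3 mm, about 80 g, on four round metal spacers 8 mm thick, 24 mm long, axes at x +-25, y +-36 mm. Bare side up at the start, robot side of the strip. Origin: centre of the plane of the spacer feet; z from feet to sheet (sheet at z 24 to 27 mm; z points down once flipped), x roughly across the strip at the start (within 20 degrees).
- lead_feet (a point): On the board at its (29, 0, 0) mm: midway between the outermost points of the two leading spacer feet, which meet the strip's near face (board origin then 29 mm before it).
- trail_edge (a point): On the board at its (-30, 0, 24) mm: middle of the lower rim of the trailing edge, the one to push. Below it the space is free between the spacers: the components hang under the sheet at x -3 to 27 mm, down to z 10 mm. Tilted by some 65 degrees about the strip, the board falls over to the far side by itself and lands on its bare side.
- jar: Bystander: small white plastic jar with black cap, 36 mm diameter, 45 mm high, origin under its centre. On the mat beside an end of the strip.
- battery: Bystander: black battery block 62 x 32 x 20 mm with a small white connector, origin under its centre. On the mat beside an end of the strip.
- gearmotor: Bystander: small grey gear motor lying on the mat, about 76 x 24 x 24 mm, origin under its gearbox's centre. On the far part of the mat.
Things that resemble listed ones, but are neither listed nor needed, are in the scene too. Of the things like the board, leave any that is pink, red or white; of the rest the larger one is meant.

How it is judged:
By the outcome, as a careful person would: the job done as asked, in the order asked, and still so for the second after the job is handed in, with the robot touching nothing.
It also fails if it takes over 42 s, if anything falls off the work surface, if the arm or the gripper's body presses on something with over 40 N, if the wrist force passes 120 N, or if a joint passes its speed limit or range.

## Working session

There is one attempt and no reset: what is moved stays moved. The work goes in short steps, each a Python script; the robot and the scene stay as the last script left them, time stands still between calls to the robot, and variables do not carry over. Pictures are saved under pics/ and viewed, and the job is handed in when it is done.

```bash
mkdir -p pics; ls
cat > h.py <<'E'
from station import r
import numpy as np, cv2
def snap(n,f):
    d=r.snapshot(n); cv2.imwrite(f'pics/{f}.png',cv2.cvtColor(d['frame'],cv2.COLOR_RGB2BGR)); np.save(f'pics/{f}.npy',d,allow_pickle=True); return d
def load(f): return np.load(f'pics/{f}.npy',allow_pickle=True).item()
def ray(d,u,v,z):
    c=np.array([(u-d['cx'])/d['fx'],(v-d['cy'])/d['fy'],1.]); R=np.array(d['R']);t=np.array(d['t'])
    o=-R.T@t; w=R.T@c; return o+w*(z-o[2])/w[2]
def proj(d,X):
    p=np.array(d['R'])@np.array(X)+np.array(d['t']); return [round(float(x),1) for x in (d['fx']*p[0]/p[2]+d['cx'],d['fy']*p[1]/p[2]+d['cy'])]
E
python3 - <<'E'
from h import *
for n in ('scene','side','wrist'):
    d=snap(n,n+'0'); R=np.array(d['R']); print(n,d['fx'],d['cx'],d['cy'],-R.T@np.array(d['t']),R[2])
    cv2.imwrite(f'pics/{n}0b.png',cv2.resize(cv2.imread(f'pics/{n}0.png'),(800,600),interpolation=cv2.INTER_CUBIC))
print(r.sense())
E
```

```text
pics
scene 351.097536982782 258.53458122464957 197.47553822177971 [0.90032861 0.52439161 0.66259893] [-0.44216186 -0.55498016 -0.7046204 ]
side 459.6694752881996 251.35861035640718 181.1245659360527 [ 0.39295991 -0.80173647  0.9215733 ] [ 0.12141603  0.69881983 -0.70491772]
wrist 297.3186396354542 253.6232634552419 189.48379903608995 [0.60075773 0.07427144 0.3845413 ] [-0.0013684  -0.27016906 -0.96281193]
{'clock': 0.15, 'joints': array([-3.24895814e+00,  5.25391095e+00,  7.05642127e+01, -6.67319946e-04,
        1.04267242e+02, -3.24869627e+00]), 'joint_vel': array([ 0.00937123, -0.13222098, -0.21810898,  0.0687035 , -0.02132305,
        0.03375355]), 'joint_torque': array([ 1.35033202e-03, -4.47044814e+01, -4.06907630e+01,  6.99103042e-02,
        2.74600578e-02, -1.16549641e-04]), 'tcp_pos': array([ 6.00052527e-01, -9.66112521e-06,  4.03776908e-01]), 'orientation': array([-1.79914735e+02, -4.19171076e-03,  8.99995710e+01]), 'contact_force': array([-0.1051344 ,  0.06564525,  0.56002679]), 'torque': array([ 0.01126326, -0.00640194,  0.0288652 ]), 'opening': 0.08754245759875914}
```

View pics/scene0b.png

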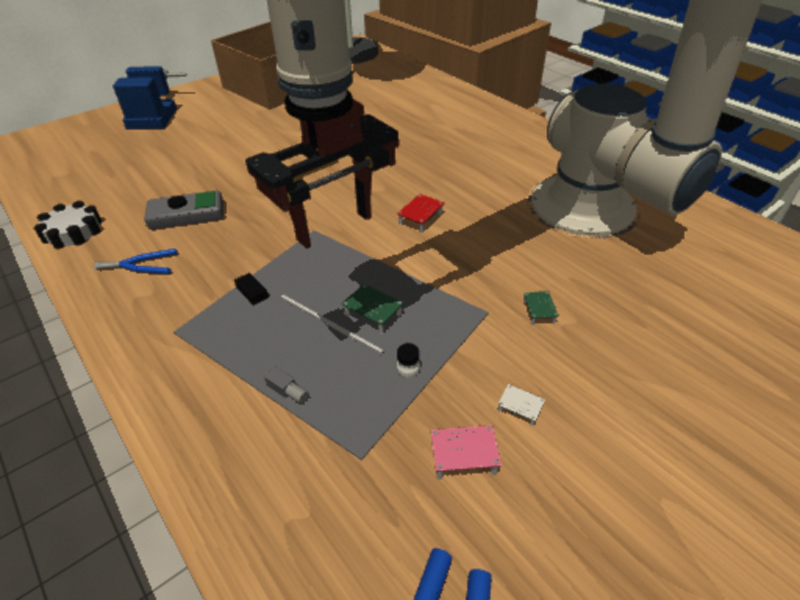

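View pics/side0b.png

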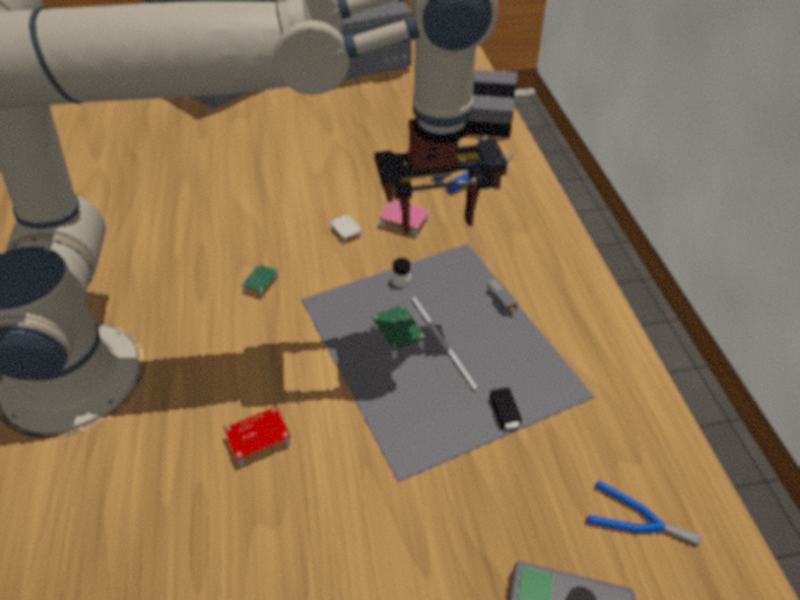

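View pics/wrist0b.png

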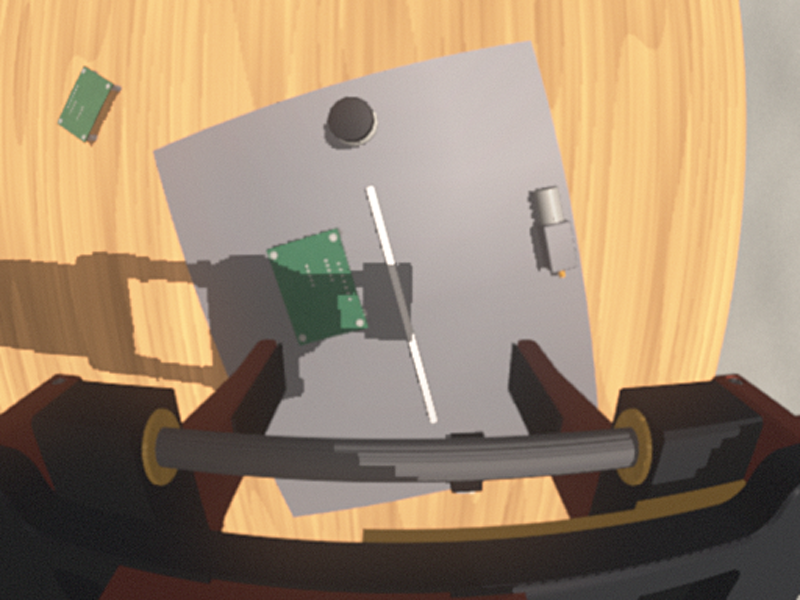

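Candidates in the scene picture (800 px scale): green board on the mat (372,305), small green one on the bench (540,306), red (421,210), pink (465,450) and white (522,402). I choose the larger green one, on the mat. The jar is at (408,360), the battery at (251,289) and the gearmotor at (287,385).

```bash
cat >> h.py <<'E'
def wray(d,u,v,z):
    x,y=u-d['cx'],v-d['cy']; rr=np.hypot(x,y); th=rr/d['fx']
    c=np.array([x/rr*np.sin(th),y/rr*np.sin(th),np.cos(th)]); R=np.array(d['R']);t=np.array(d['t'])
    o=-R.T@t; w=R.T@c; return o+w*(z-o[2])/w[2]
def wproj(d,X):
    p=np.array(d['R'])@np.array(X)+np.array(d['t']); th=np.arctan2(np.hypot(p[0],p[1]),p[2]); a=np.arctan2(p[1],p[0])
    return [round(float(x),1) for x in (d['cx']+d['fx']*th*np.cos(a),d['cy']+d['fx']*th*np.sin(a))]
def green(d):
    h=cv2.cvtColor(d['frame'],cv2.COLOR_RGB2HSV); return cv2.inRange(h,(45,80,25),(90,255,255))
def blobs(m,mn=20):
    c,_=cv2.findContours(m,cv2.RETR_EXTERNAL,cv2.CHAIN_APPROX_NONE); return sorted([x for x in c if cv2.contourArea(x)>mn],key=cv2.contourArea,reverse=True)
E
python3 - <<'E'
from h import *
for n in('wrist','side','scene'):
    d=load(n+'0'); f=wray if n=='wrist' else ray
    print(n)
    for c in blobs(green(d))[:4]:
        e=c[:,0,:].astype(float)
        P=np.array([f(d,u,v,.030)[:2] for u,v in e],np.float32)
        b=cv2.minAreaRect(P); print(' green',e.mean(0).round(),'rect',np.round(b[0],4),np.round(b[1],4),round(b[2],1))
    # bright strip
    g=cv2.cvtColor(d['frame'],cv2.COLOR_RGB2HSV); m=cv2.inRange(g,(0,0,170),(180,50,255))
    for c in blobs(m,5)[:12]:
        e=c[:,0,:].astype(float); P=np.array([f(d,u,v,.011)[:2] for u,v in e],np.float32); b=cv2.minAreaRect(P)
        if abs(b[0][0]-.6)<.3 and abs(b[0][1])<.3: print(' white',e.mean(0).round(),np.round(b[0],4),np.round(b[1],4),round(b[2],1))
d=load('wrist0'); im=cv2.imread('pics/wrist0.png')[100:290,90:360]; cv2.imwrite('pics/w0c.png',cv2.resize(im,None,fx=2.9,fy=2.9,interpolation=cv2.INTER_CUBIC))
E
```

```text
wrist
 green [202. 164.] rect [0.5318 0.0043] [0.0544 0.0354] 15.4
 green [223. 198.] rect [ 0.5621 -0.0377] [0.0202 0.0293] 10.6
 white [242. 139.] [0.5868 0.0016] [0.332  0.2943] 15.0
 white [270. 242.] [ 0.6237 -0.1087] [0.0084 0.0927] 15.3
 white [213. 152.] [0.5478 0.0197] [0.0055 0.0054] 44.1
 white [230. 206.] [ 0.5688 -0.0541] [0.0054 0.0042] 0.3
 white [175. 163.] [0.4967 0.0053] [0.0054 0.0041] 86.8
 white [130. 143.] [0.4353 0.0343] [0.0053 0.011 ] 33.0
side
 green [255. 209.] rect [ 0.5363 -0.0199] [0.058  0.0809] 17.8
 green [342. 375.] rect [ 0.6223 -0.4734] [0.039  0.0361] 65.4
 green [166. 178.] rect [0.3163 0.1395] [0.0531 0.0372] 54.8
 white [221. 144.] [0.4871 0.2764] [0.0375 0.0551] 23.7
scene
 green [239. 195.] rect [ 0.5362 -0.0179] [0.06   0.0825] 14.8
 green [346. 195.] rect [0.3245 0.161 ] [0.0588 0.0416] 55.0
 green [131. 127.] rect [ 0.6164 -0.4861] [0.0543 0.038 ] 66.0
 white [333. 257.] [0.4819 0.2653] [0.0397 0.055 ] 22.0
```

View pics/w0c.png

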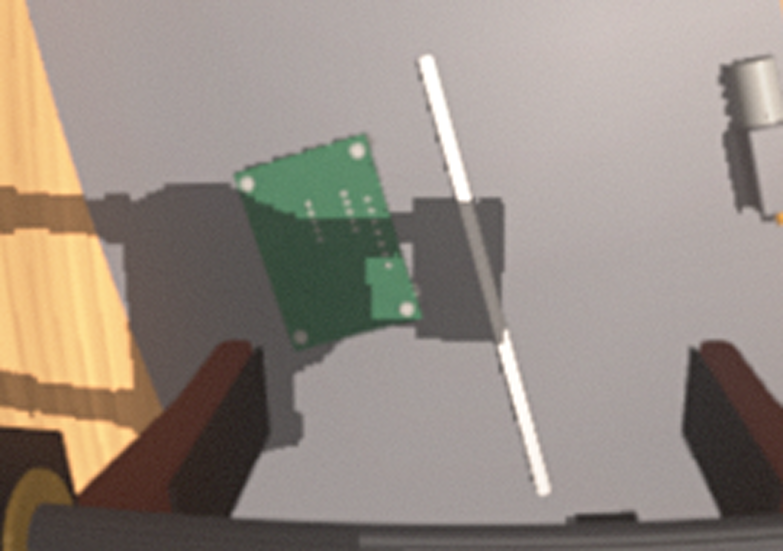

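The crop shows four silver spacer ends on the corners of a green sheet. The board's corners are at about (235,174), (367,135), (421,317) and (297,348) in the crop, and the strip runs from (427,58) to (543,494).

Run:
```python
from h import *
d=load('wrist0'); s=2.9
def P(u,v,z): return wray(d,90+u/s,100+v/s,z)[:2]
a=P(427,56,.011);b=P(544,495,.011); print('strip',a,b,np.linalg.norm(a-b),'yaw',np.degrees(np.arctan2(*(a-b)[::-1]))-90,(a+b)/2)
K=np.array([P(*p,.030) for p in((235,174),(367,135),(421,317),(297,348))]);print(K,K.mean(0))
for i in range(4): e=K[(i+1)%4]-K[i]; print(np.linalg.norm(e),np.degrees(np.arctan2(e[1],e[0])))
D=np.array([P(*p,.030) for p in((247,184),(357,151),(406,309),(300,338))]);print(D.mean(0))
for i in range(4): e=D[(i+1)%4]-D[i]; print(np.linalg.norm(e),np.degrees(np.arctan2(e[1],e[0])))
for n in('side','scene'):
  d2=load(n+'0');print(n,proj(d2,[*a,.011]),proj(d2,[*b,.011]),[proj(d2,[*k,.03]) for k in K])
# mat corners wrist 800px scale
for p in((155,150),(530,42),(294,516)): print('mat',wray(d,p[0]*.64,p[1]*.64,.003))
# strip in side/scene: pick 800px
for n,q in(('side',((415,299),(475,388))),('scene',((382,351),(283,296)))):
  d2=load(n+'0'); A,B=[ray(d2,u*.64,v*.64,.011)[:2] for u,v in q]; print(n,A,B,np.linalg.norm(A-B),np.degrees(np.arctan2(*(A-B)[::-1]))-90)
# battery & jar & motor
d2=load('scene0'); print('jar top',ray(d2,408*.64,352*.64,.048),'bat',ray(d2,251*.64,284*.64,.023),'motor',ray(d2,287*.64,382*.64,.02))
```

```text
strip [0.5797093 0.0603061] [ 0.63523469 -0.15328237] 0.22068778917136528 yaw 14.5723037382228 [ 0.607472   -0.04648814]
[[ 0.49774041  0.01263131]
 [ 0.55554311  0.02843461]
 [ 0.57692372 -0.05131539]
 [ 0.52075795 -0.06651606]] [ 0.5377413  -0.01919138]
0.05992409231018557 15.291027970093353
0.08256629699502739 -74.99218651617406
0.058186368340020916 -164.85628327326563
0.08242641496111235 106.21542457024806
[ 0.53674081 -0.01985251]
0.05015742362196116 15.661596562238813
0.0720064928036751 -74.48640626201299
0.049985648589326505 -163.68815596963583
0.07257352631611111 105.65290562190276
side [264.7, 189.9] [304.6, 248.3] [[237.9, 201.9], [258.3, 194.6], [272.5, 215.6], [252.0, 223.3]]
scene [243.2, 224.6] [179.2, 188.5] [[256.9, 193.7], [242.8, 207.4], [217.6, 194.1], [231.7, 181.7]]
mat [0.38597571 0.10151485 0.003     ]
mat [0.7114612  0.18734527 0.003     ]
mat [ 0.48776645 -0.28463526  0.003     ]
side [0.58095261 0.05421238] [ 0.63382436 -0.15308024] 0.21392908491392112 14.308699289051177
scene [0.57735414 0.06230276] [ 0.63300867 -0.14665128] 0.21623879841747187 14.914380317014576
jar top [0.5673825  0.11452684 0.048     ] bat [ 0.66539631 -0.19661661  0.023     ] motor [0.72586077 0.02715647 0.02      ]
```

```bash
cat >> h.py <<'E'
from scipy.spatial.transform import Rotation as Ro
PSI=np.radians(14.6); u=np.array([np.cos(PSI),np.sin(PSI),0]); v=np.array([-np.sin(PSI),np.cos(PSI),0]); k=np.array([0,0,1.])
O=np.array([.605,-.0475,0])
SGN=-1
def S(w): w=np.asarray(w)-O; return np.array([w@u,w@v,w[2]])
def W(s): return O+s[0]*u+s[1]*v+s[2]*k
def pose(rim,th,s=.010,hw=.010):
    """rim: station-frame contact point on finger's front side; s: finger length past it; th tilt deg"""
    t=np.radians(th); d=np.sin(t)*u-np.cos(t)*k; w=np.cos(t)*u+np.sin(t)*k
    tip=W(rim)-hw*w+s*d; y=SGN*v; R=np.column_stack([np.cross(y,d),y,d])
    return tip-.182*d, Ro.from_matrix(R).as_euler('xyz',degrees=True)
def rimarc(a,y):
    a=np.radians(a); x,z=-.059,.016
    return np.array([x*np.cos(a)+z*np.sin(a),y,.011-x*np.sin(a)+z*np.cos(a)])
YB=.0435
E
python3 - <<'E'
import h; from h import *
B=np.array([.537,-.0195,0]); print('board st',S(B), 'trail',S(B-.03*np.array([np.cos(.267),np.sin(.267),0])))
for sg in(-1,1):
    h.SGN=sg
    for rim,th in[((-.115,YB,.12),25),((-.115,YB,.027),25),((-.059,YB,.027),25)]+[(rimarc(a,YB),25-.18*a) for a in(20,40,60,80)]:
        p,o=pose(rim,th); q=r.inverse_kinematics(p,o); print(sg,p.round(3),o.round(1),None if q is None else np.round(q,1))
E
```

```text
board st [-0.05874628  0.04423657  0.        ] trail [-0.08874406  0.04387112  0.        ]
-1 [ 0.404 -0.055  0.272] [180.  -25.   14.6] [-17.9 -37.1 120.4  13.6  75.6  56.5]
-1 [ 0.404 -0.055  0.179] [180.  -25.   14.6] [-17.9 -34.1 128.1  14.5  65.3  53.8]
-1 [ 0.458 -0.041  0.179] [180.  -25.   14.6] [-13.5 -23.6 121.   13.2  60.9  57.6]
-1 [ 0.476 -0.036  0.203] [180.  -21.4  14.6] [-11.7 -20.2 115.5  10.2  65.6  61. ]
-1 [ 0.5   -0.03   0.222] [180.  -17.8  14.6] [ -9.7 -15.4 109.4   7.7  69.9  64. ]
-1 [ 0.529 -0.022  0.234] [180.  -14.2  14.6] [ -7.8  -9.8 103.    5.6  73.7  66.6]
-1 [ 0.559 -0.014  0.239] [180.  -10.6  14.6] [-6.1 -3.7 96.6  3.8 77.2 68.8]
1 [ 0.404 -0.055  0.272] [-180.    25.  -165.4] [ -17.9  -37.1  120.4   13.6   75.6 -123.5]
1 [ 0.404 -0.055  0.179] [-180.    25.  -165.4] [ -17.9  -34.1  128.1   14.5   65.3 -126.2]
1 [ 0.458 -0.041  0.179] [-180.    25.  -165.4] [ -13.5  -23.6  121.    13.2   60.9 -122.4]
1 [ 0.476 -0.036  0.203] [-180.    21.4 -165.4] [ -11.7  -20.2  115.5   10.2   65.6 -119. ]
1 [ 0.5   -0.03   0.222] [-180.    17.8 -165.4] [  -9.7  -15.4  109.4    7.7   69.9 -116. ]
1 [ 0.529 -0.022  0.234] [-180.    14.2 -165.4] [  -7.8   -9.8  103.     5.6   73.7 -113.4]
1 [ 0.559 -0.014  0.239] [-180.    10.6 -165.4] [  -6.1   -3.7   96.6    3.8   77.2 -111.2]
```

Run:
```python
from h import *
r.grab(5); print('open',r.sense()['opening'])
p,o=pose((-.108,YB,.11),25); r.reach(list(p),list(o))
p,o=pose((-.108,YB,.027),25); r.servo_line(list(p),list(o),speed=.1)
p,o=pose((-.094,YB,.027),25); r.servo_line(list(p),list(o),speed=.05)
s=r.sense(); print(s['clock'],s['tcp_pos']-p,s['orientation']-o,s['contact_force'])
for n in('side','scene'):
    d=snap(n,n+'1'); c=proj(d,W((-.06,YB,.02))); x,y=int(c[0]),int(c[1]); im=cv2.cvtColor(d['frame'],cv2.COLOR_RGB2BGR)[max(0,y-70):y+70,max(0,x-90):x+90]
    cv2.imwrite(f'pics/{n}1c.png',cv2.resize(im,None,fx=4,fy=4,interpolation=cv2.INTER_CUBIC))
```

```text
open 0.00043946242542327127
3.8917 [1.90611344e-04 9.03556825e-05 1.40918431e-04] [-3.59998239e+02  1.11373161e-02  2.52680525e-02] [-0.173555   -0.64489211 -0.60430988]
```

View pics/side1c.png

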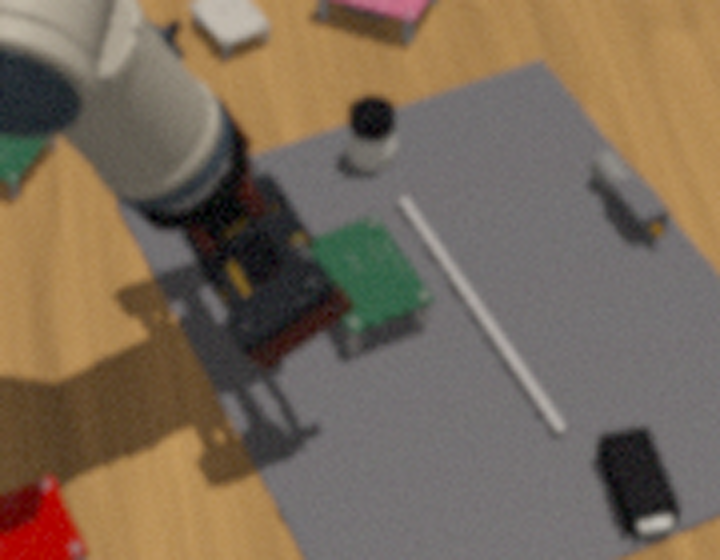

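View pics/scene1c.png

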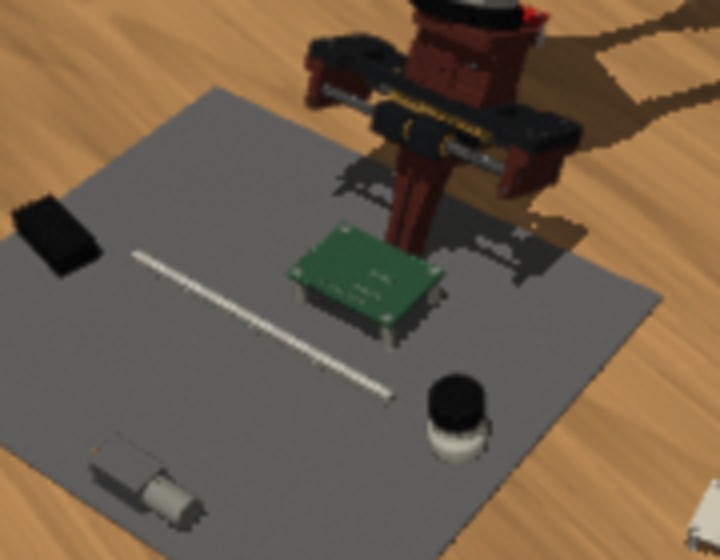

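The closed finger at (405,240) in the scene crop is centred behind the board's trailing edge, which runs from (343,228) to (440,268). The strip is clear. Next I push the board most of the way and look.

```bash
cat >> h.py <<'E'
def crops(tag,c=(-.03,.0435,.03),names=('side','scene'),pad=(60,48)):
    for n in names:
        d=snap(n,n+tag); q=proj(d,W(c)); x,y=int(q[0]),int(q[1]); im=cv2.cvtColor(d['frame'],cv2.COLOR_RGB2BGR)[max(0,y-pad[1]):y+pad[1],max(0,x-pad[0]):x+pad[0]]
        cv2.imwrite(f'pics/{n}{tag}c.png',cv2.resize(im,None,fx=5,fy=5,interpolation=cv2.INTER_CUBIC))
        for cc in blobs(green(d)):
            P=np.array([S(ray(d,*e,.030))[:2] for e in cc[:,0,:].astype(float)],np.float32); b=cv2.minAreaRect(P)
            if abs(b[0][0])<.11 and abs(b[0][1])<.12: print(n,'st rect',np.round(b[0],4),np.round(b[1],4),round(b[2],1))
E
python3 - <<'E'
from h import *
p,o=pose((-.063,YB,.027),25); r.servo_line(list(p),list(o),speed=.03)
s=r.sense(); print(s['clock'],s['tcp_pos']-p,s['contact_force'])
crops('2')
E
```

```text
5.175 [-4.10827411e-05 -2.17490326e-05  1.53049849e-05] [ 0.73590538 -0.26895223  0.7458526 ]
side st rect [-0.0264  0.042 ] [0.0841 0.0468] 85.8
scene st rect [-0.0303  0.0456] [0.0605 0.0836] 1.0
```

View pics/side2c.png

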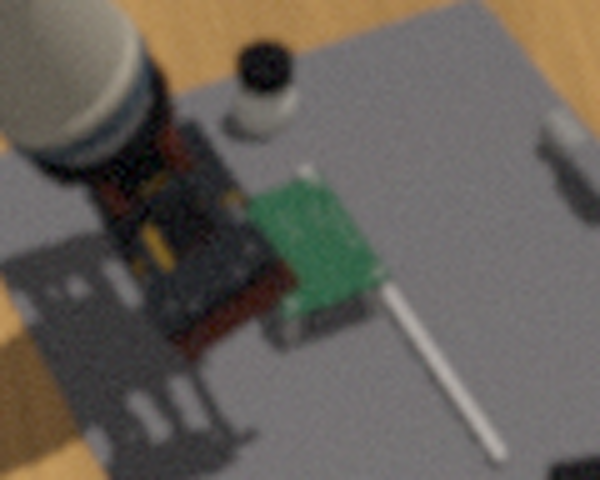

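View pics/scene2c.png

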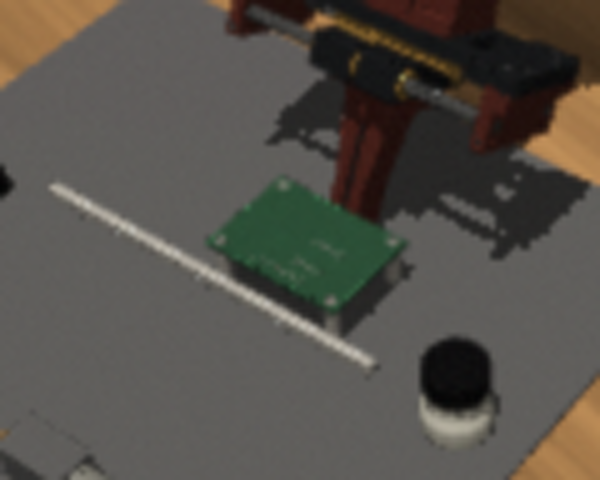

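The board is about 1 mm from seated and square to the strip: 1.0° off, x = -30 mm against the -29 mm expected. The finger leads its nominal position by about 2 mm, so I'll correct for that, seat the board and tip it in stages.

Run:
```python
from h import *
p,o=pose((-.0585,YB,.027),25,hw=.012); r.servo_line(list(p),list(o),speed=.015)
s=r.sense(); print(s['clock'],s['contact_force'])
crops('3',names=('scene',))
for a in(6,12,18,24,30):
    p,o=pose(rimarc(a,YB),25-.18*a,hw=.012); r.servo_line(list(p),list(o),speed=.03)
    s=r.sense(); print(a,s['clock'],s['contact_force'].round(2))
crops('4')
```

```text
5.6167 [-1.61859535 -1.02581751  0.30161707]
scene st rect [-0.0298  0.0443] [0.0615 0.0825] 1.0
6 6.1083 [-0.61 -0.18  0.55]
12 6.5667 [-0.78 -0.23 -0.1 ]
18 7.025 [-0.68  0.34  0.52]
24 7.4917 [-0.57 -0.96  0.49]
30 7.9583 [-0.19 -0.7   0.29]
side st rect [-0.0069  0.0367] [0.0521 0.0294] 74.0
scene st rect [-0.0262  0.0383] [0.0753 0.0965] 2.9
```

View pics/scene3c.png

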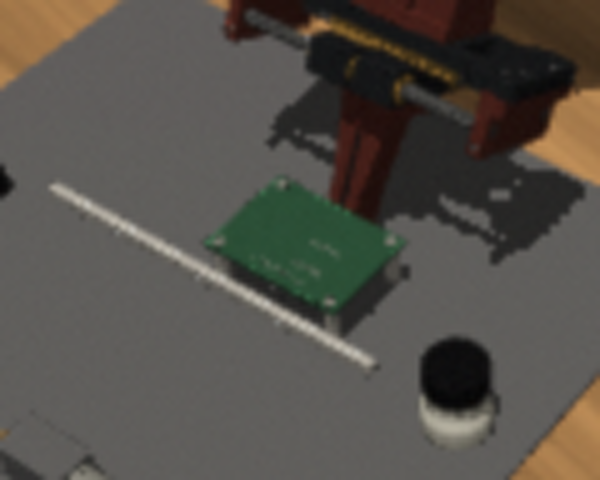

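View pics/side4c.png

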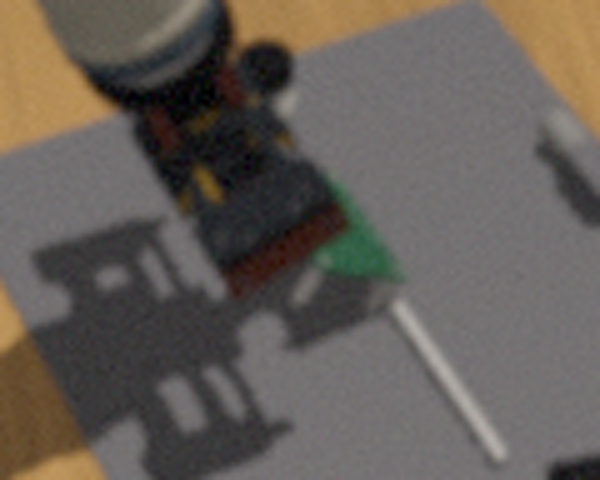

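View pics/scene4c.png

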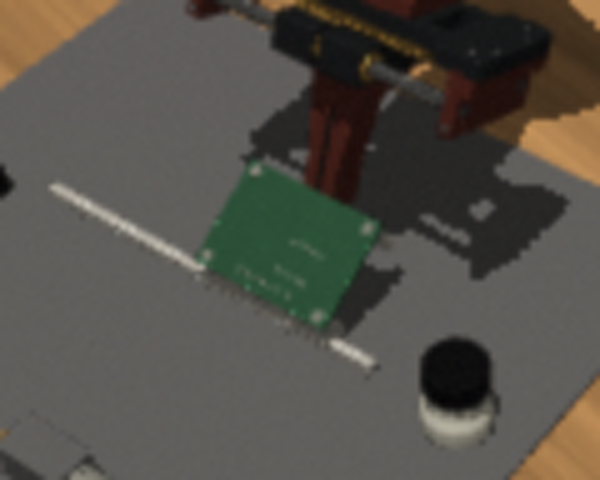

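Picture 3 shows the board seated squarely against the strip. Picture 4 shows it tipped about 30°, with its trailing rim from (258,165) to (378,225) resting on the finger and its leading edge level with the strip. I continue up the arc.

Run:
```python
from h import *
for a in(36,42,48,54,58):
    p,o=pose(rimarc(a,YB),25-.18*a,hw=.012); r.servo_line(list(p),list(o),speed=.03)
    s=r.sense(); print(a,s['clock'],s['contact_force'].round(2))
crops('5')
```

```text
36 8.525 [ 0.25 -0.9   0.23]
42 8.9917 [-0.58  0.03  0.62]
48 9.4583 [-0.68  0.56 -0.08]
54 9.9333 [-0.    0.34 -0.62]
58 10.3 [-0.29  0.13  0.61]
scene st rect [-0.0142  0.0329] [0.1207 0.0641] 88.5
```

View pics/side5c.png

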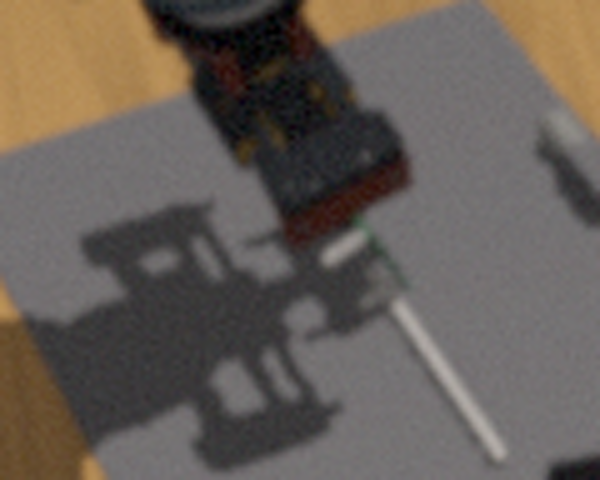

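View pics/scene5c.png

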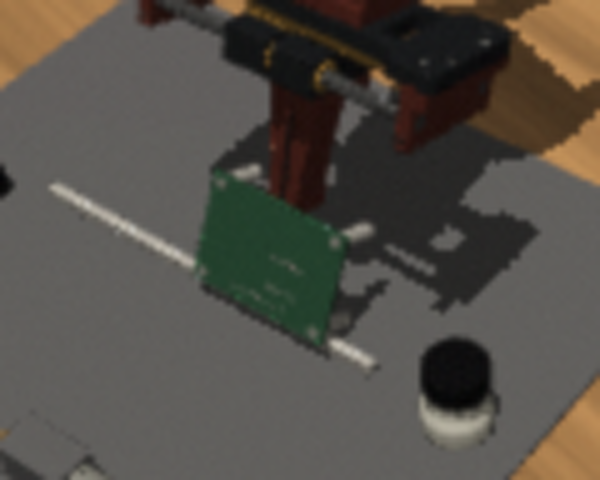

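The board now stands at about 60°, still square, with the strip under its leading spacers. I push on slowly past the balance point.

Run:
```python
from h import *
for a in(62,66,70,74,78):
    p,o=pose(rimarc(a,YB),25-.18*a,hw=.012); r.servo_line(list(p),list(o),speed=.02)
    s=r.sense(); print(a,s['clock'],s['contact_force'].round(2))
    snap('scene',f'scene6_{a}')
r.wait(.4)
crops('7',c=(.02,.0435,.02))
```

```text
62 10.875 [-0.24  0.47 -0.13]
66 11.4 [-0.78 -0.28 -0.42]
70 11.9167 [-0.33  0.38 -0.36]
74 12.4333 [ 0.79  0.72 -0.29]
78 12.95 [0.49 0.   0.17]
side st rect [0.0434 0.0189] [0.078 0.034] 66.7
scene st rect [0.0559 0.0611] [0.0561 0.0798] 1.1
```

View pics/side7c.png

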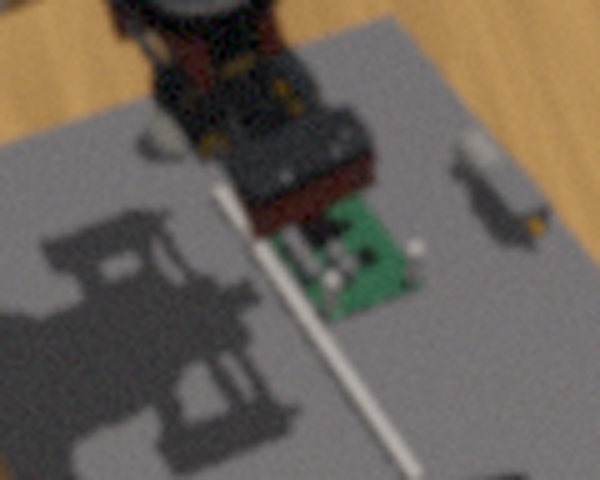

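View pics/scene7c.png

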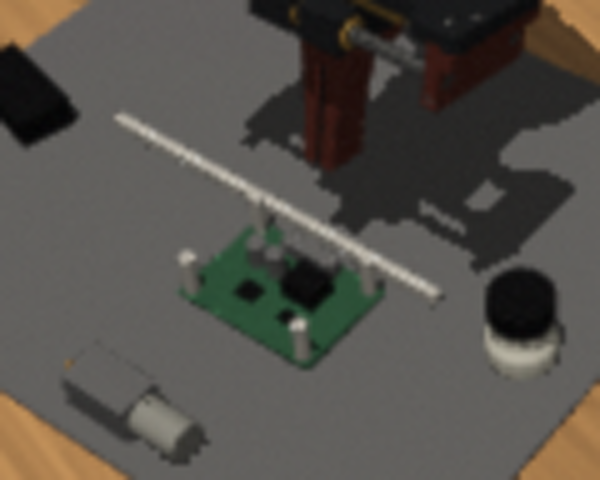

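The board lies flat just behind the strip, components and four spacers up. I retreat up and away from everything, then check again.

Run:
```python
from h import *
p=r.sense()['tcp_pos']-.06*u+[0,0,.08]; r.servo_line(list(p),speed=.12)
p=p-.08*u+[0,0,.12]; r.servo_line(list(p),speed=.2)
r.wait(.5); 
for t in('8','9'):
    crops(t,c=(.03,.0435,.01))
    for n in('side','scene'):
        d=load(n+t)
        for cc in blobs(green(d)):
            P=np.array([S(ray(d,*e,.006))[:2] for e in cc[:,0,:].astype(float)],np.float32); b=cv2.minAreaRect(P)
            if abs(b[0][0])<.11 and abs(b[0][1])<.12: print(' z6',n,np.round(b[0],4),np.round(b[1],4),round(b[2],1))
    if t=='8': r.wait(.5)
d=load('scene9');q=[(.6,-.05,.0)]
print('jar',S(ray(d,408*.64,352*.64,.048)),r.sense()['clock'],r.sense()['contact_force'])
for n in('scene','side'): cv2.imwrite(f'pics/{n}9b.png',cv2.resize(cv2.imread(f'pics/{n}9.png'),(800,600),interpolation=cv2.INTER_CUBIC))
```

```text
side st rect [0.0322 0.0254] [0.0527 0.0793] 7.7
scene st rect [0.0561 0.061 ] [0.0566 0.0797] 0.8
 z6 side [0.0437 0.0443] [0.0541 0.0814] 7.7
 z6 scene [0.0419 0.0452] [0.0587 0.0827] 0.8
side st rect [0.0307 0.0253] [0.0531 0.0766] 2.8
scene st rect [0.0561 0.061 ] [0.0566 0.0797] 0.8
 z6 side [0.0421 0.0442] [0.0545 0.0787] 2.8
 z6 scene [0.0419 0.0452] [0.0587 0.0827] 0.8
jar [0.0044392  0.16627708 0.048     ] 16.5583 [-0.1048818  -0.86028362  0.99275671]
```

View pics/side9c.png

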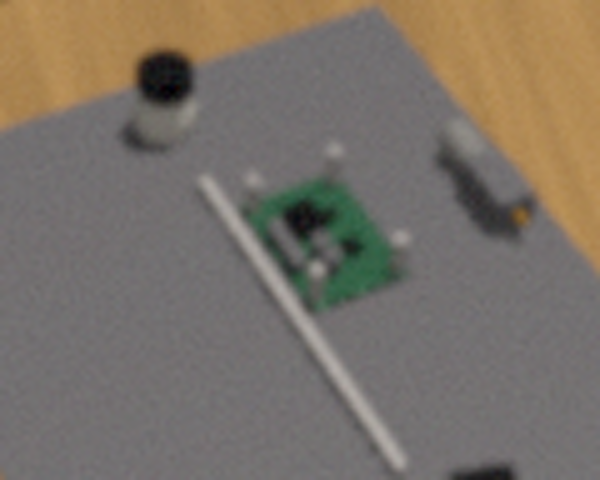

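View pics/scene9b.png

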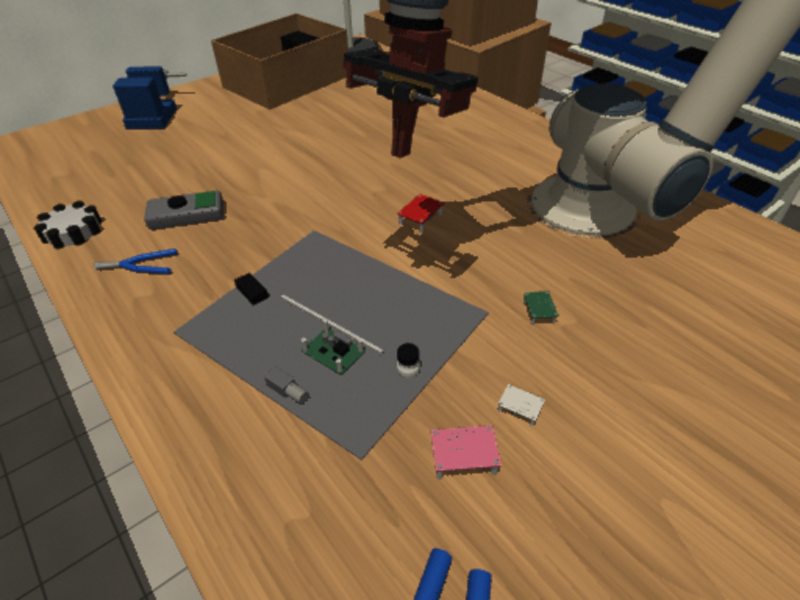

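The board lies at (333,351), components up, parallel to the strip and 6 mm or so behind it. The jar (408,360), battery (251,289) and motor (287,385) are where they were, and the gripper is clear.

```bash
python3 -c "
from h import *
r.hand_in(); print(r.sense()['clock'])"
```

```text
the job is handed in; nothing more can be done
the job is handed in; nothing more can be done
```

I pushed the larger green board with the closed fingertips squarely up to the strip and tipped it about the strip's edge. It fell over to the far side by itself, and I handed the job in just after 16.6 s on the robot's clock.

- **Board:** in the last pictures it lies flat just behind the strip, components and all four spacers up. Its centre is about 42 mm past the strip's near face. The scene camera puts it within 1° of parallel to the strip.
- **Bystanders:** the jar, battery and gearmotor appear unmoved in the pictures. The gripper was well clear of everything.
- **Disagreements:** the side camera gave the board's angle as 7.7° and then 2.8°, probably because the spacers and components break up its green outline there. Both cameras agree on the position to within about 2 mm. The fingertip's front turned out about 2 mm further forward than I had assumed, and I corrected for that before tipping.
- **Forces:** the highest wrist reading I took was about 2 N. I only read it between moves.

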